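# Make up two microscope kits in their trays

## Task

Make up two microscope kits from the stock on the bench. In the long three-bay tray stand the tall objective in the bay next to the finger tab, the filter cube in the middle bay and the dropper bottle in the bay farthest from the tab; in the short two-bay tray stand the short objective in the bay next to the tab and the lens tube in the other. Leave each thing upright in the middle of its bay.

Things in the scene. Friction and masses are not known exactly. Their poses are not given: they have to be found in the camera images.
- tall_objective: The taller of two microscope objectives, white and metal, with a narrow blue ring, standing upright: 24 mm diameter, 56 mm tall, widest (24) up to 20 mm high, tapering to 22 mm at 35 and 20 mm at 45, then a nose. Origin: centre of its underside; z up along its axis. Loose, about 0.11 kg.
- short_objective: The shorter of two microscope objectives, of the same make and look, with a narrow green ring: 24 mm diameter, 48 mm tall, widest (24) up to 20 mm high, tapering to 22 mm at 30 and 20 mm at 38, then a nose. Origin: centre of its underside; z up along its axis. Loose, about 0.11 kg.
- dropper_bottle: Small brown glass dropper bottle with a black dropper cap, upright: body 25 mm diameter, straight up to 34 mm, then the shoulder, 70 mm tall in all; hold it by the body. Origin: centre of its underside; z up. Loose, about 0.035 kg.
- filter_cube: Black fluorescence filter cube with a round purple glass in a side, 34 x 34 x 36 mm (z). Origin: centre of its underside; x and y across its sides, z up; hold it across its two y sides (34 mm apart), which are firm near the top. Loose, about 0.055 kg.
- lens_tube: Short black lens tube standing on end, open through the middle: 31 mm outside diameter, 30 mm tall. Origin: centre of its underside; z up along its axis. Loose, about 0.03 kg.
- long_tray: Fixed aluminium tray, 184 x 72 mm (x, y) plus a flat rounded finger tab 34 mm long at its +x end. Three bays in a row along x, each 56 x 64 mm inside, dark liners; walls 4 mm thick, tops at z = 9 mm, bay floors at z = 3 mm. Origin: centre of the underside without the tab, on the table; z up. Bay centres at y = 0 and x = +60 (by the tab), 0, -60 mm (farthest).
- short_tray: Fixed aluminium tray, 124 x 72 mm (x, y) plus a flat rounded finger tab 34 mm long at its +x end. Two bays in a row along x, each 56 x 64 mm inside, dark liners; walls 4 mm thick, tops at z = 9 mm, bay floors at z = 3 mm. Origin: centre of the underside without the tab, on the table; z up. Bay centres at y = 0 and x = +30 (by the tab), -30 mm.
Mind the look-alikes: they are no part of the job. Leave any pink look-alike of the lens_tube alone. What is shaped like the short_objective but orange is not meant.

How it is judged:
By the outcome, as a careful person would: the job done as asked, in the order asked, and still so for the second after the job is handed in, with the robot touching nothing.
It also fails if it takes over 112 s, if anything falls off the work surface, if the arm or the gripper's body presses on something with over 40 N, if the wrist force passes 120 N, or if a joint passes its speed limit or range.

## Robot

A 6-joint arm with a two-finger parallel gripper is mounted at the origin on the work surface; the furniture and walls round the work are solid. World frame = base frame: x ahead of the robot, y to its left, z up, the work surface at z = 0. Lengths are in mm, angles in degrees, forces in N, time in s.
With the tool pointing down it reaches from about 325 to 925 mm from the base axis. Payload 3.1 kg.
Tool frame: the origin (TCP) lies at the very end of the fingers, on their centre line; the grasp point (between the pads) lies grasp_offset behind it (grasp_offset is the distance from the TCP to the grasp point, in mm); z points along the fingers, y is the line along which they close (so a half turn about z gives the same grasp; the last joint's range is limited). The gripper opens to 85 mm and grips with 20 to 120 N. Pads are 22 mm wide; open, the fingers measure 114 mm over their backs; the gripper's body (76 mm by 85 mm) begins 54 mm behind the grasp point. The pads swing forward as they close: fully open they stand 13 mm farther back than shut.
Start: joints at [-77.647, 12.427, 92.441, -0, 75.132, -6.429], TCP at [201.247, -591.725, 231.3] pointing down, gripper open.
Joint ranges: [-157.48, 157.48], [-44.54, 120.13], [17.64, 146.25], [-64.5, 244.5], [7.68, 150.69], [-147.95, 147.95]. Speed limits (degrees/s): [159.86, 159.86, 180, 180, 180, 180].

## Interface

Orientations are given as [roll, pitch, yaw] about the fixed x, y, z axes, in that order (R = Rz(yaw) Ry(pitch) Rx(roll)).
In Python, from station import * gives the robot as it stands. Calls block until the motion is done:
- goto(position, orientation): joint-space move of the TCP to a pose.
- move_l(position, attitude=None, speed=150): straight line of the TCP; attitude=None keeps the orientation; speed is the mean speed in mm/s.
- move_j(angles): joint-space move.
- grip(opening, squeeze=None): finger opening in mm; squeeze is the grip in N (None keeps the last); returns when the fingers have stopped.
- wait(seconds).
- solve_ik(position, orientation): joint angles nearest the present ones, or None.
- get_obs(): the state.
- get_image(name): name is "side" or "top" or "wrist"; returns the picture (420x560x3 uint8, red, green, blue); there is no depth.
- get_calibration(name): a dict with "fx", "fy", "cx", "cy" (pixels), "R" (3x3) and "t" (3): a world point X has camera coordinates R X + t; the wrist camera has in their place "mount" (4x4, takes a point from camera to tool coordinates, whose origin is the TCP and whose axes are the flange's). Camera axes: x right, y down, z forward; pixel columns grow to the right and rows downward; lengths in mm; the calibration is good to about 2 mm. A picture is of the moment at which its call begins: read the wrist's pose just before it. get_calibration takes no time and is no camera call.
A pose or a line that the arm cannot do raises Unreachable and nothing moves.
- sign_off(): hands the job in; it is judged then, once.
Trained networks look in the newest picture that a camera, given by its name, has taken for a name from the list of things; names that differ only in an ending like _2 or _b are one class to them, and where a whole thing is asked for, a point or a joint stands for the part that bears it (a point fixed in the world has none). Each returns a list of dicts, best first, with "score" (0 to 1); they miss things now and then, are a little off and sometimes report something else, mostly with a low value. They report only what shows in the picture. A call takes as long as a camera call. They do not tell look-alikes from the thing itself.
- spot_in(name, camera): "extent" ([centre column, centre row, width, height] in pixels, round what is visible of it).
- regions_of(name, camera): "region" (420x560 bool, what is visible of it) and "extent" ([centre column, centre row, width, height] in pixels, round what is visible of it).
The state is a dict: "t": time; "joint_pos": joint angles; "qvel": joint speeds; "effort": joint torques, N m; "tcp_pos": TCP position; "ee_rot": TCP orientation; "wrist_force": force on the tool from outside, world axes, zero at the start; "moment": the same for the moment, N m; "grip_width": finger opening in mm; "grip_force": force on a finger pad.
Only numpy, scipy, OpenCV 4.12 (cv2) and the standard library are available. Lean on these libraries where they do the work, as an engineer would, in place of code of your own. Each camera call takes 0.05 s, during which the arm holds its last target. There are 200 camera calls.

## Working session

There is one attempt and no reset: what is moved stays moved. The work goes in short steps, each a Python script; the robot and the scene stay as the last script left them, time stands still between calls to the robot, and variables do not carry over. Pictures are saved under pics/ and viewed, at most 14 in all, crops included, and the job is handed in when it is done.

```bash
ls; mkdir -p pics
python3 - <<'E'
from station import *
import cv2,numpy as np
for c in("top","side"):
    im=get_image(c); cv2.imwrite(f"pics/{c}0.png",im[...,::-1])
    k=get_calibration(c); print(c,k)
    for n in["tall_objective","short_objective","dropper_bottle","filter_cube","lens_tube","long_tray","short_tray"]:
        print(n,[(round(d["score"],2),np.round(d["extent"]).tolist()) for d in spot_in(n,c)])
print(get_obs()); print(get_calibration("wrist"))
try: print(grasp_offset)
except Exception as e: print(e)
E
```

```text
pics
top {'fx': 380.1590377831291, 'fy': 380.1590377831291, 'cx': 278.0626975296959, 'cy': 201.77294581492376, 'R': array([[ 0.00237261, -0.99999627,  0.00135005],
       [-0.9944995 , -0.00250093, -0.10471144],
       [ 0.10471443, -0.00109418, -0.99450173]]), 't': array([-8.06822547e-01,  6.02467059e+02,  9.09052944e+02])}
tall_objective []
short_objective [(0.58, [245.0, 262.0, 8.0, 6.0]), (0.53, [257.0, 233.0, 8.0, 10.0])]
dropper_bottle [(0.68, [310.0, 188.0, 8.0, 10.0])]
filter_cube [(0.45, [280.0, 208.0, 20.0, 20.0]), (0.33, [246.0, 260.0, 6.0, 6.0])]
lens_tube [(0.62, [211.0, 172.0, 11.0, 14.0]), (0.52, [251.0, 180.0, 14.0, 15.0])]
long_tray [(0.92, [392.0, 218.0, 51.0, 78.0])]
short_tray [(0.9, [165.0, 214.0, 31.0, 62.0]), (0.59, [248.0, 179.0, 11.0, 12.0])]
side {'fx': 419.89011696844614, 'fy': 419.89011696844614, 'cx': 278.73836066288834, 'cy': 206.09643876271326, 'R': array([[-0.97195707, -0.23488501, -0.01133518],
       [-0.07509614,  0.35570516, -0.9315763 ],
       [ 0.22284529, -0.90460095, -0.36336911]]), 't': array([562.68033151,  80.98933535, 759.49367309])}
tall_
[... 934 characters left out ...]
array([ 1.79999248e+02, -6.24421182e-04,  1.87805621e+01]), 'wrist_force': array([0.78290388, 0.21404345, 0.28390313]), 'moment': array([-0.02715563, -0.03063411, -0.01945485]), 'grip_force': 0.0, 'grip_width': 85.04363479302984}
{'fx': 313.8310241585969, 'fy': 313.8310241585969, 'cx': 276.5630423879351, 'cy': 209.2337327934707, 'mount': array([[-6.59181485e-04, -9.59342902e-01, -2.82242380e-01,
         7.14545459e+01],
       [ 9.99999783e-01, -6.26438802e-04, -2.06247280e-04,
         5.81250635e-01],
       [ 2.10542864e-05, -2.82242454e-01,  9.59343107e-01,
        -1.43057645e+02],
       [ 0.00000000e+00,  0.00000000e+00,  0.00000000e+00,
         1.00000000e+00]])}
18.700000000000003
```

Run:
```python
import cv2
t=cv2.imread("pics/top0.png")[130:310,120:440]; cv2.imwrite("pics/top0c.png",cv2.resize(t,(800,450),interpolation=cv2.INTER_CUBIC))
s=cv2.imread("pics/side0.png")[150:340,160:413]; cv2.imwrite("pics/side0c.png",cv2.resize(s,(799,600),interpolation=cv2.INTER_CUBIC))
```

```text
(no output)
```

View pics/top0c.png

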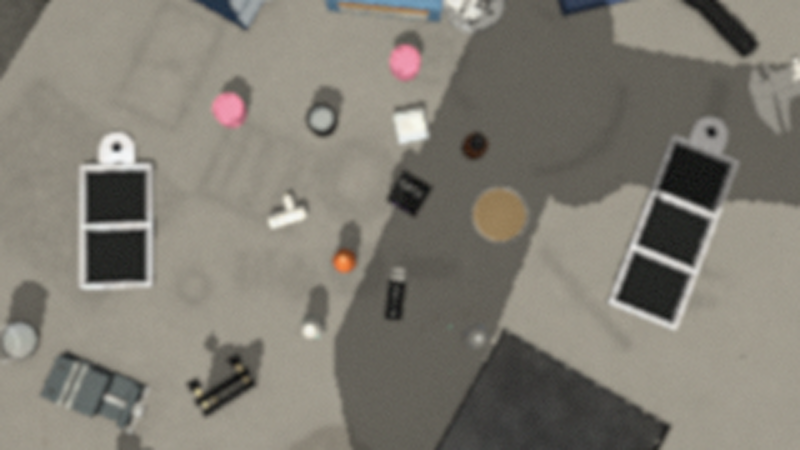

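View pics/side0c.png

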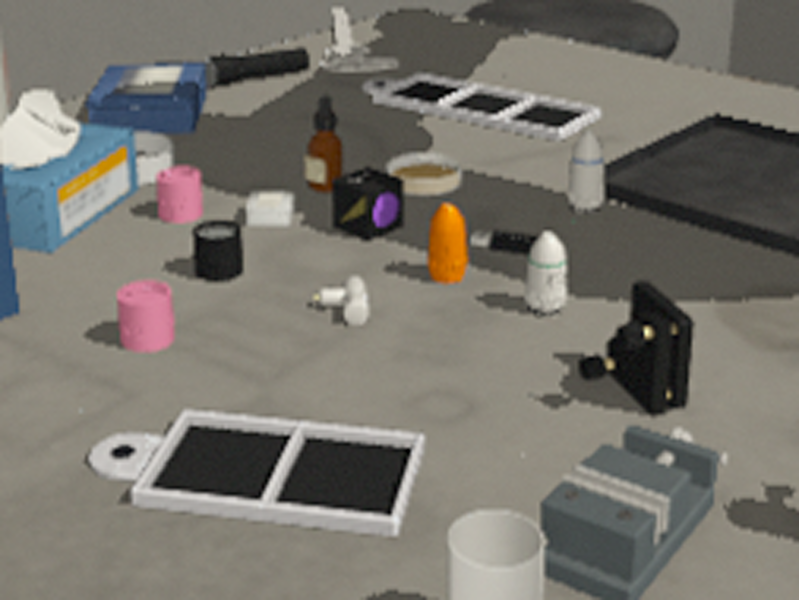

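The top view (crop px, full px = /2.5 + (120,130)) shows short (green ring) objective at (312,330), its orange look-alike at (344,262), tall objective at (478,338), bottle (474,146), cube (410,193), black tube (322,120) and pink look-alikes at (229,109) and (405,62). The long tray is on the right and the short tray on the left, both with tabs towards the top. Next come wrist pictures for accuracy.

```bash
cat > h.py <<'E'
from station import *
import cv2,numpy as np,pickle
from scipy.spatial.transform import Rotation as Ro
from scipy.optimize import least_squares
def cam(c):
    k=get_calibration(c); K=(k["fx"],k["fy"],k["cx"],k["cy"])
    if c!="wrist": return K,k["R"],k["t"]
    o=get_obs(); T=np.eye(4); T[:3,:3]=Ro.from_euler("xyz",o["ee_rot"],degrees=True).as_matrix(); T[:3,3]=o["tcp_pos"]
    W=np.linalg.inv(T@k["mount"]); return K,W[:3,:3],W[:3,3]
def proj(C,X):
    K,R,t=C; p=np.atleast_2d(X)@R.T+t; return np.c_[K[0]*p[:,0]/p[:,2]+K[2],K[1]*p[:,1]/p[:,2]+K[3]]
def back(C,uv,z=0):
    K,R,t=C; d=R.T@np.array([(uv[0]-K[2])/K[0],(uv[1]-K[3])/K[1],1]); o=-R.T@t; return o+d*(z-o[2])/d[2]
E
python3 - <<'E'
from h import *
C=cam("top")
for n,uv in dict(green=(244.8,262),tall=(311,265),bot=(309.6,188.4),cube=(284,207),tube=(248.8,178),long=(390,222),short=(166.5,220),box=(284.5,181)).items(): print(n,np.round(back(C,uv,15)))
names=["tall_objective","short_objective","dropper_bottle","filter_cube","lens_tube","long_tray","short_tray"]
out={}
for i,(p) in enumerate([(470,-250,300),(560,-10,250),(480,270,300)]):
    goto(p,[180,0,0]); wait(.2); C=cam("wrist"); im=get_image("wrist"); cv2.imwrite(f"pics/w{i}.png",im[...,::-1])
    r={n:regions_of(n,"wrist") for n in names if i==1 or "tray" in n}
    out[i]=(C,r)
    for n in r: print(i,n,[(round(d["score"],2),np.round(d["extent"],1).tolist(),np.round(back(C,d["extent"][:2],15)).tolist()) for d in r[n]])
pickle.dump(out,open("w.pkl","wb")); print(get_obs()["t"])
E
```

```text
green [454.  83.  15.]
tall [447. -81.  15.]
bot [638. -79.  15.]
cube [591. -14.  15.]
tube [665.  75.  15.]
long [ 554. -280.   15.]
short [558. 280.  15.]
box [657. -16.  15.]
0 long_tray [(0.78, [300.0, 95.4, 105.8, 175.2], [568.0, -282.0, 15.0])]
0 short_tray []
1 tall_objective [(0.84, [326.9, 265.9, 16.7, 33.0], [442.0, -79.0, 15.0]), (0.72, [42.2, 163.4, 84.5, 131.9], [579.0, 270.0, 15.0])]
1 short_objective [(0.7, [226.0, 208.5, 16.8, 22.8], [522.0, 51.0, 15.0]), (0.55, [205.4, 258.9, 22.1, 23.7], [453.0, 82.0, 15.0])]
1 dropper_bottle [(0.7, [338.6, 112.5, 26.5, 19.5], [637.0, -84.0, 15.0])]
1 filter_cube [(0.68, [280.4, 156.4, 36.1, 38.6], [587.0, -17.0, 15.0])]
1 lens_tube [(0.96, [275.9, 25.9, 28.5, 38.3], [726.0, -12.0, 15.0]), (0.93, [112.7, 79.4, 41.4, 29.0], [673.0, 171.0, 15.0]), (0.87, [199.1, 86.7, 34.1, 27.7], [665.0, 75.0, 15.0])]
1 long_tray [(0.94, [492.1, 169.4, 131.4, 173.9], [570.0, -274.0, 15.0])]
1 short_tray [(0.9, [41.4, 161.6, 82.7, 131.1], [581.0, 271.0, 15.0]), (0.34, [494.2, 169.2, 129.3, 172.1], [570.0, -276.0, 15.0])]
2 long_tray []
2 short_tray [(0.76, [263.6, 96.1, 63.1, 127.2], [578.0, 284.0, 15.0])]
5.8667
```

Run:
```python
import cv2,numpy as np
a=cv2.imread("pics/w1.png")[0:300,170:370]; a=cv2.resize(a,(400,600),interpolation=cv2.INTER_CUBIC)
l=cv2.resize(cv2.imread("pics/w0.png")[0:200,210:410],(400,400),interpolation=cv2.INTER_CUBIC)[:300]
l=cv2.resize(cv2.imread("pics/w0.png")[0:200,210:410],(400,300) if 0 else (300,300))
s=cv2.resize(cv2.imread("pics/w2.png")[0:200,160:360],(300,300))
cv2.imwrite("pics/w_mix.png",np.hstack([a,np.vstack([l,s])]))
```

```text
(no output)
```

View pics/w_mix.png

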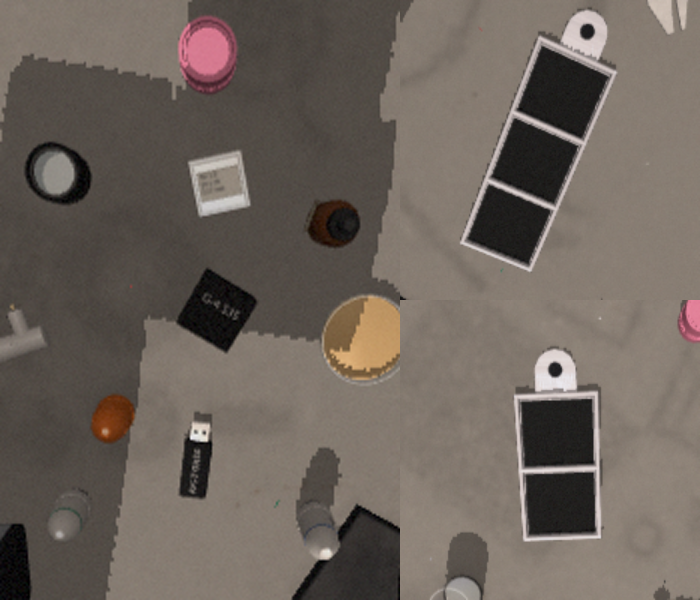

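The wrist view is clear: tall objective (crop (320,540)), short green-ring (65,520), orange (112,418), cube (217,310), bottle (335,222), black tube (57,172). I fit the known shapes to the masks to get poses.

```bash
cat >> h.py <<'E'
from scipy.optimize import minimize
PR=dict(tall_objective=[(0,12),(20,12),(35,11),(45,10),(56,6)],short_objective=[(0,12),(20,12),(30,11),(38,10),(48,6)],
  dropper_bottle=[(0,12.5),(34,12.5),(42,8),(55,8),(58,5),(70,3)],lens_tube=[(0,15.5),(30,15.5)])
BAY=dict(long_tray=[60,0,-60],short_tray=[30,-30])
def pts(n,q):
    if n=="filter_cube": P=np.array([(a,b,z) for a in(-17,17) for b in(-17,17) for z in(0,36)],float)
    else: P=np.array([(r*np.cos(a),r*np.sin(a),z) for z,r in PR[n] for a in np.arange(0,6.28,.2)])
    return place(P,q)
def place(P,q):
    c,s=np.cos(np.radians(q[2])),np.sin(np.radians(q[2])); P=np.asarray(P,float)
    return np.c_[P[:,0]*c-P[:,1]*s+q[0],P[:,0]*s+P[:,1]*c+q[1],P[:,2]]
S=4
def poly(p,shape=(420,560)):
    m=np.zeros((shape[0]*S,shape[1]*S),np.uint8); cv2.fillConvexPoly(m,np.round(((p+.5)*S-.5)*16).astype(np.int32),1,shift=4); return m
def render(n,C,q,z0=0):
    if n not in BAY:
        X=pts(n,q); X[:,2]+=z0; return poly(cv2.convexHull(proj(C,X).astype(np.float32))[:,0])
    m=0
    for b in BAY[n]:
        r=lambda z:poly(proj(C,place([(b+i,j,z) for i,j in((-28,-32),(28,-32),(28,32),(-28,32))],q)))
        m=m|(r(9)&r(3))
    return m
def fit(n,C,mask,q0,z0=0):
    M=cv2.resize(mask.astype(np.uint8),None,fx=S,fy=S,interpolation=cv2.INTER_NEAREST)
    f=lambda q:1-(lambda R:(R&M).sum()/max(1,(R|M).sum()))(render(n,C,q,z0))
    fr=n in BAY or n=="filter_cube"
    d=[(6,0,0),(0,6,0)]+([(0,0,8)] if fr else []); q0=np.array(q0,float); k=3 if fr else 2
    g=lambda v:f(np.r_[v,q0[k:]])
    s=minimize(g,q0[:k],method="Nelder-Mead",options=dict(initial_simplex=np.array([q0[:k]]+[q0[:k]+np.array(e)[:k] for e in d]),xatol=.05,fatol=1e-4,maxiter=120))
    return np.r_[s.x,q0[k:]],1-s.fun
E
python3 - <<'E'
from h import *
w=pickle.load(open("w.pkl","rb"))
def pick(r,C,xy): 
    return min(r,key=lambda d:np.hypot(*(back(C,d["extent"][:2],15)[:2]-xy)))
G=dict(tall_objective=(447,-80),short_objective=(454,83),dropper_bottle=(637,-80),filter_cube=(590,-15),lens_tube=(665,75))
C,r=w[1]
for n,xy in G.items():
    d=pick(r[n],C,xy)
    for y in ((30,60) if n=="filter_cube" else (0,)): print(n,*[np.round(v,2) for v in fit(n,C,d["region"],(*xy,y))])
for i,n,q0 in((0,"long_tray",(560,-280,-25)),(1,"long_tray",(560,-280,-25)),(2,"short_tray",(565,282,0)),(1,"short_tray",(565,282,0))):
    C=w[i][0]; g=cv2.cvtColor(cv2.imread(f"pics/w{i}.png"),cv2.COLOR_BGR2GRAY)
    roi=np.zeros((420,560),np.uint8); L=100 if "long" in n else 68
    cv2.fillConvexPoly(roi,np.round(proj(C,place([(-L,-41,9),(L,-41,9),(L,41,9),(-L,41,9)],q0))).astype(np.int32),1)
    m=(g<65)&(roi>0); nc,lab,st,_=cv2.connectedComponentsWithStats(m.astype(np.uint8)); m=np.isin(lab,[k for k in range(1,nc) if st[k,4]>300])
    print(i,n,m.sum(),*[np.round(v,2) for v in fit(n,C,m,q0)])
E
```

```text
tall_objective [448.02 -79.34   0.  ] 0.87
short_objective [458.14  81.9    0.  ] 0.8
dropper_bottle [637.41 -79.46   0.  ] 0.94
filter_cube [589.56 -13.39  58.99] 0.94
filter_cube [589.92 -13.5   60.2 ] 0.94
lens_tube [664.15  74.77   0.  ] 0.95
0 long_tray 5839 [ 552.33 -282.    -22.37] 0.91
1 long_tray 5897 [ 552.99 -281.3   -22.22] 0.94
2 short_tray 3801 [556.58 282.52   2.05] 0.9
1 short_tray 3967 [557.83 281.87   1.53] 0.95
```

```bash
cat >> h.py <<'E'
def closeup(n,xy,yaw,cz=150,z0=0,q0yaw=0,tag=None):
    C=cam("wrist"); im=get_image("wrist"); 
    if tag: cv2.imwrite(f"pics/{tag}.png",im[...,::-1])
    r=regions_of(n,"wrist")
    if not r: return None
    d=min(r,key=lambda d:np.hypot(*(back(C,d["extent"][:2],15+z0)[:2]-xy)))
    return fit(n,C,d["region"],(*xy,q0yaw),z0)
TR=dict(long_tray=(552.7,-281.6,-22.3),short_tray=(557.2,282.2,1.8))
def pickplace(n,xy,yaw,zt,tray,bx,op,force,yaw0=0,popen=None,pyaw=None):
    grip(op); xy=np.array(xy,float)
    goto([*xy,150],[180,0,yaw]); wait(.15)
    f=closeup(n,xy,yaw,q0yaw=yaw0,tag="g_"+n); print(n,"fit",None if f is None else (np.round(f[0],1),round(f[1],2)))
    if f and f[1]>.75 and np.hypot(*(f[0][:2]-xy))<10:
        xy=f[0][:2]
        if n=="filter_cube": yaw+=f[0][2]-yaw0
    move_l([*xy,zt+30],[180,0,yaw],250); move_l([*xy,zt],None,80)
    grip(0,force); wait(.1); o=get_obs(); print("width",round(o["grip_width"],1),"force",round(o["grip_force"],1),np.round(o["wrist_force"],1))
    move_l([*xy,zt+120],None,200); print("after lift",round(get_obs()["grip_width"],1))
    T=TR[tray]; p=place([(bx,0,0)],T)[0,:2]; ty=T[2] if pyaw is None else pyaw
    goto([*p,zt+120],[180,0,ty]); move_l([*p,zt+25],None,200); move_l([*p,zt+3.6],None,50); wait(.15)
    w=get_obs()["grip_width"]; grip(w+(popen or 7)); move_l([*p,zt+120],None,150); o=get_obs(); print("w",round(w,1),"t",round(o["t"],1),np.round(o["wrist_force"],1))
    wait(.15); f=closeup(n,p,ty,z0=3,q0yaw=ty,tag="p_"+n)
    if f: e=f[0][:2]-p; print("placed err",np.round(e,1),"iou",round(f[1],2))
E
python3 - <<'E'
from h import *
s=cv2.imread("pics/side0.png")[180:265,195:365]; cv2.imwrite("pics/cand.png",cv2.resize(s,(800,400),interpolation=cv2.INTER_CUBIC))
pickplace("tall_objective",(448,-79.3),90,3,"long_tray",60,50,40)
E
```

```text
tall_objective fit (array([449. , -80.3,   0. ]), np.float64(0.91))
width 22.0 force 43.5 [-34.2  -0.8  64.3]
after lift 21.5
w 21.6 t 14.9 [ 0.2 -0.2 -0.7]
```

View pics/cand.png

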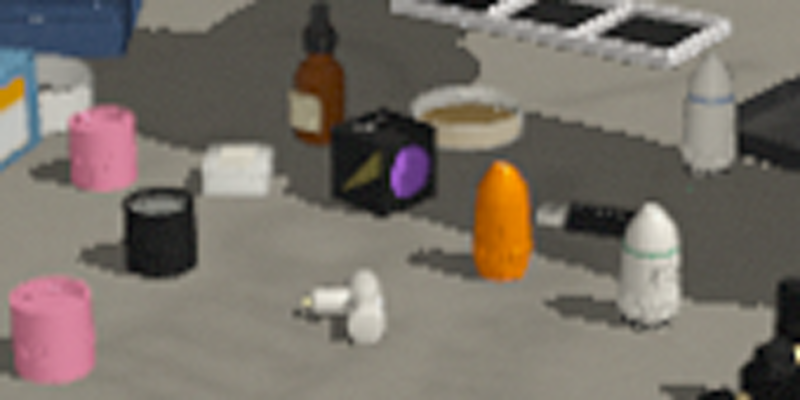

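Run:
```python
from h import *
print(get_obs()["tcp_pos"],get_obs()["ee_rot"])
a=cv2.imread("pics/g_tall_objective.png")[90:410,60:500];b=cv2.imread("pics/p_tall_objective.png")[90:410,60:500]
s=get_image("side")[160:220,240:360,::-1]; s=cv2.resize(s,(440,220),interpolation=cv2.INTER_CUBIC)
a=cv2.resize(a,(350,255)); b=cv2.resize(b,(350,255))
cv2.imwrite("pics/chk1.png",np.hstack([np.vstack([a,b]),np.vstack([s,np.zeros((290,440,3),np.uint8)])]))
for n in("tall_objective","short_objective"):print([(round(d["score"],2),np.round(d["extent"])) for d in spot_in(n,"wrist")])
```

```text
[ 607.48662759 -303.88894261  121.49028345] [-1.79974220e+02  1.39374253e-01 -2.22994727e+01]
[(0.74, array([278., 205.,  27.,  40.]))]
[]
```

View pics/chk1.png

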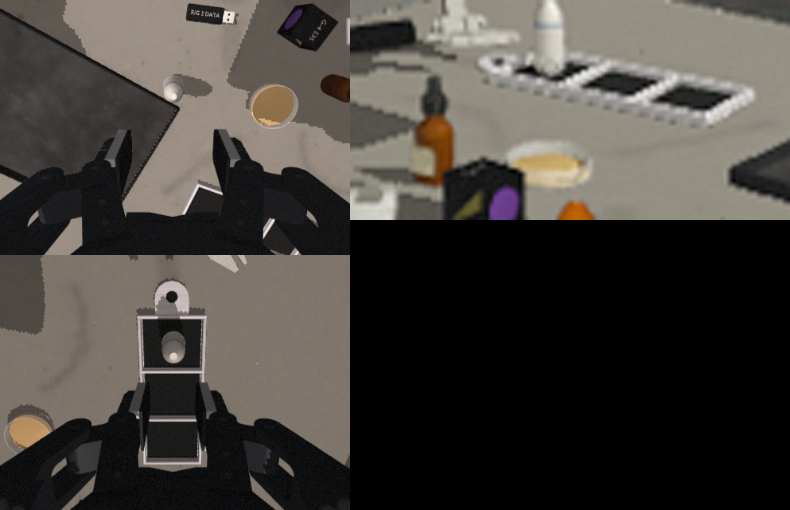

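The tall objective stands upright in the tab bay, at about (173,347) in the left-bottom panel. The grip force spike came from the left finger by the slab corner. Next is the cube, gripped across the triangle sides, away from the purple glass.

Run:
```python
from h import *
p=place([(60,0,0)],TR["long_tray"])[0,:2]
f=closeup("tall_objective",p,0,z0=3); print(f,p)
C=cam("wrist"); im=get_image("wrist"); g=cv2.cvtColor(im,cv2.COLOR_RGB2GRAY)
pickplace("filter_cube",(589.7,-13.4),-30,5,"long_tray",0,60,35,yaw0=60)
```

```text
(array([ 611.50756752, -306.80679139,    0.        ]), np.float64(0.9102487443195407)) [ 608.2125831  -304.36736957]
filter_cube fit (array([589.5, -13.9,  59.8]), np.float64(0.96))
width 33.0 force 34.7 [0.3 0.3 2.1]
after lift 32.9
w 32.7 t 23.2 [-0.9  0.5 -0.4]
placed err [-1.  -0.1] iou 0.95
```

Run:
```python
from h import *
pickplace("dropper_bottle",(637.4,-79.5),-22,5,"long_tray",-60,55,25)
pickplace("short_objective",(456,82.5),2,2,"short_tray",30,50,35)
pickplace("lens_tube",(664.2,74.8),2,3,"short_tray",-30,60,20)
```

```text
dropper_bottle fit (array([636.9, -79. ,   0. ]), np.float64(0.91))
width 24.3 force 24.7 [0.5 0.3 1.8]
after lift 24.4
w 24.4 t 30.6 [-0.7  0.2 -0.8]
placed err [-0.6 -0.4] iou 0.95
short_objective fit (array([456.9,  81.7,   0. ]), np.float64(0.94))
width 21.4 force 34.5 [-1.1  0.1  6.2]
after lift 21.7
w 21.3 t 38.6 [ 0.3  0.5 -0.5]
placed err [-0.4 -0.7] iou 0.93
lens_tube fit (array([664.7,  74.7,   0. ]), np.float64(0.95))
width 29.3 force 22.0 [-0.4  0.7  1. ]
after lift 29.6
w 29.5 t 46.2 [-0.2 -0.1 -0. ]
placed err [-1.1 -0.2] iou 0.93
```

Run:
```python
from h import *
V=[]
for tr,ns in(("short_tray",[("short_objective",30),("lens_tube",-30)]),("long_tray",[("tall_objective",60),("filter_cube",0),("dropper_bottle",-60)])):
    T=TR[tr]; q=place([(-20,0,0)],T)[0,:2]; goto([*q,200],[180,0,T[2]]); wait(.2)
    for n,b in ns:
        p=place([(b,0,0)],T)[0,:2]; f=closeup(n,p,0,z0=3,q0yaw=T[2]+.1,tag="f_"+tr)
        if f: d=f[0][:2]-p; a=np.radians(T[2]); print(n,"tray-frame err",np.round([d@[np.cos(a),np.sin(a)],d@[-np.sin(a),np.cos(a)]],1),round(f[1],2))
    V.append(cv2.resize(cv2.imread(f"pics/f_{tr}.png")[60:360,130:430],(400,400)))
s=get_image("side")[...,::-1]; s=np.hstack([cv2.resize(s[155:215,250:370],(400,200),interpolation=cv2.INTER_CUBIC),cv2.resize(s[245:325,180:340],(400,200),interpolation=cv2.INTER_CUBIC)])
cv2.imwrite("pics/final.png",np.vstack([np.hstack(V),s])); print(get_obs()["t"])
```

```text
short_objective tray-frame err [ 0.  -0.5] 0.96
lens_tube tray-frame err [-0.8 -0.4] 0.93
tall_objective tray-frame err [ 4.3 -1.1] 0.96
filter_cube tray-frame err [-0.9 -0.5] 0.97
dropper_bottle tray-frame err [-0.5 -0.2] 0.95
49.8333
```

View pics/final.png

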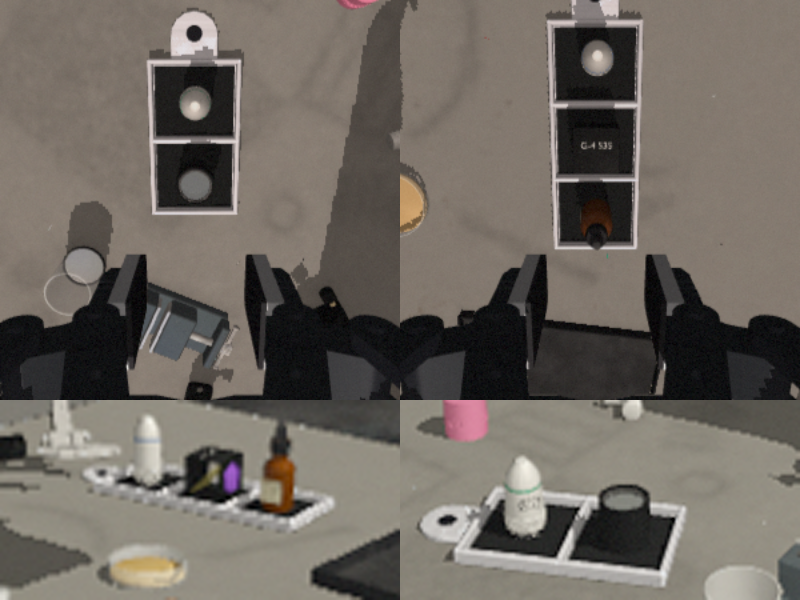

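All five stand upright in the right bays. Only the tall objective sits 4 mm toward the tab, so I recentre it.

Run:
```python
from h import *
T=TR["long_tray"]; a=place([(64.3,-1.1,0)],T)[0,:2]; b=place([(60,-.3,0)],T)[0,:2]
grip(33); goto([*a,120],[180,0,T[2]]); move_l([*a,40],None,200); move_l([*a,7.5],None,60)
print(np.round(get_obs()["wrist_force"],1)); grip(0,30); wait(.1); print(get_obs()["grip_width"],np.round(get_obs()["wrist_force"],1))
move_l([*a,12],None,50); move_l([*b,12],None,30); move_l([*b,7.9],None,30); wait(.15)
grip(30); move_l([*b,120],None,150)
q=place([(-20,0,0)],T)[0,:2]; goto([*q,200],[180,0,T[2]]); wait(.5)
for n,x in[("tall_objective",60),("filter_cube",0),("dropper_bottle",-60)]:
    p=place([(x,0,0)],T)[0,:2]; f=closeup(n,p,0,z0=3,q0yaw=T[2],tag="e_"+n); print(n,np.round(f[0][:2]-p,1) if f else f, f and round(f[1],2))
s=get_image("side")[...,::-1]; cv2.imwrite("pics/end.png",cv2.resize(s[150:220,240:380],(600,300),interpolation=cv2.INTER_CUBIC)); print(get_obs()["t"])
```

```text
[-1.3  0.  -0.6]
21.718842870568036 [-0.4 -0.4  0.9]
tall_objective [ 0.1 -0.7] 0.95
filter_cube [-0.8  0.2] 0.96
dropper_bottle [-0.7 -0.2] 0.96
55.6667
```

View pics/end.png

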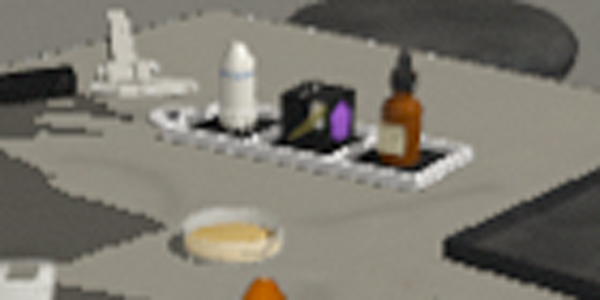

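The tall objective (238,85), cube (318,115) and bottle (401,115) all stand upright and centred in the long tray, so I am handing in.

```bash
python3 -c "
from station import *
print(sign_off())"
```

```text
the job is handed in; nothing more can be done
None
```

Both kits are made up and handed in at about 56 s: all five things measured within about 1 mm of their bay centres and looked upright in the last pictures, but the wrist force read about 73 N while gripping the tall objective beside the black slab (limit 120 N), probably a finger touching the slab.

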